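Feel along a rivet row

TASK

Check the row of brass rivets by touch: put the fingertips down from above on the red-ringed rivet and run them along the black S-shaped line, over every rivet in turn, to the blue-ringed one, in one unbroken stroke that keeps the sprung white panel lightly pressed down without nearing its bottom stop. Lift straight up off the blue-ringed rivet at the end; do not grasp or shift the cradle or anything standing around it.

Things in the scene. Friction and masses are not known exactly. Their poses are not given: they have to be found in the camera images.
- cradle: Loose 2 kg cradle: grey base 270 x 112 mm with a white panel 256 x 100 mm on four corner springs. Origin under its centre, at table height; x along its length (red to blue rivet), y across, z up; any yaw. Panel top 36 mm above the table at rest. Four pin heads, 14 mm wide, stand 4.5 mm above the panel at its corners (117 and 39 mm from the centre).
- panel (a joint): How far the sprung panel is pushed down, in m: 0 at rest (up), 0.009 at its bottom stop. It stays level and springs back up. It begins to sink at about 2 N and then takes about 1 N more for each mm. A light touch sinks it 1 to 6 mm; past 7.5 mm is too hard.
- rivet0 (a point): Red-ringed rivet, the START of the row (red disc 20 mm wide); brass head 10 mm wide, practically flush with the panel. The point is its centre on the panel's top, at x -100, y -0 mm in the cradle's frame; it sinks with the panel.
- rivet1 (a point): Rivet 1 of the row, counted from the red-ringed one as 0; brass head 10 mm wide, practically flush with the panel. The point is its centre on the panel's top, at x -75, y -18 mm in the cradle's frame; it sinks with the panel.
- rivet2 (a point): Rivet 2 of the row, counted from the red-ringed one as 0; brass head 10 mm wide, practically flush with the panel. The point is its centre on the panel's top, at x -50, y -25 mm in the cradle's frame; it sinks with the panel.
- rivet3 (a point): Rivet 3 of the row, counted from the red-ringed one as 0; brass head 10 mm wide, practically flush with the panel. The point is its centre on the panel's top, at x -25, y -18 mm in the cradle's frame; it sinks with the panel.
- rivet4 (a point): Rivet 4 of the row, counted from the red-ringed one as 0; brass head 10 mm wide, practically flush with the panel. The point is its centre on the panel's top, at x +0, y +0 mm in the cradle's frame; it sinks with the panel. All nine lie on a black line y = 25 mm * sin(pi * x / 100 mm), about 27 mm apart. Keep the fingers shut: the point midway between them (TCP) is judged.
- rivet5 (a point): Rivet 5 of the row, counted from the red-ringed one as 0; brass head 10 mm wide, practically flush with the panel. The point is its centre on the panel's top, at x +25, y +18 mm in the cradle's frame; it sinks with the panel.
- rivet6 (a point): Rivet 6 of the row, counted from the red-ringed one as 0; brass head 10 mm wide, practically flush with the panel. The point is its centre on the panel's top, at x +50, y +25 mm in the cradle's frame; it sinks with the panel.
- rivet7 (a point): Rivet 7 of the row, counted from the red-ringed one as 0; brass head 10 mm wide, practically flush with the panel. The point is its centre on the panel's top, at x +75, y +18 mm in the cradle's frame; it sinks with the panel.
- rivet8 (a point): Blue-ringed rivet, the END of the row (blue disc 20 mm wide); brass head 10 mm wide, practically flush with the panel. The point is its centre on the panel's top, at x +100, y +0 mm in the cradle's frame; it sinks with the panel.
- spool: Bystander: orange thread spool, 44 mm wide and 56 mm tall, standing on the table beside the cradle. Origin at the centre of its underside.
- weight: Bystander: brass knob weight, 48 mm wide and 62 mm tall, standing on the table beside the cradle. Origin at the centre of its underside.
- glue_jar: Bystander: open white plastic glue pot, 83 mm wide and 82 mm tall. Origin at the centre of its underside.
- mallet: Bystander: oak mallet, 297 mm long, 75 mm wide and 60 mm high, lying down. Origin at the centre of its underside.
- snap_tin_1: Bystander: open round metal tin of snap parts, 60 mm wide and 20 mm high. Origin at the centre of its underside.
- beeswax: Bystander: yellow block of beeswax, 34 x 55 x 18 mm. Origin at the centre of its underside.

How it is judged:
By the outcome, as a careful person would: the job done as asked, in the order asked, and still so for the second after the job is handed in, with the robot touching nothing.
It also fails if it takes over 58 s, if anything falls off the work surface, if the arm or the gripper's body presses on something with over 40 N, if the wrist force passes 120 N, or if a joint passes its speed limit or range.

ROBOT

A 6-joint arm with a two-finger parallel gripper is mounted at the origin on a cart in front of the work surface, level with it; the furniture and walls round the work are solid. World frame = base frame: x ahead of the robot, y to its left, z up, the work surface at z = 0. Lengths are in m, angles in rad, forces in N, time in s.
With the tool pointing down it reaches from about 0.375 to 0.9 m from the base axis. Payload 3.1 kg.
Tool frame: the origin (TCP) lies between the finger pads, 19 mm behind the fingertips; this is the grasp point; z points along the fingers, y is the line along which they close (so a half turn about z gives the same grasp; the last joint's range is limited). The gripper opens to 85 mm and grips with 20 to 120 N. Pads are 22 mm wide; open, the fingers measure 114 mm over their backs; the gripper's body (76 mm by 85 mm) begins 54 mm behind the grasp point. The pads swing forward as they close: fully open they stand 13 mm farther back than shut.
Start: joints at [0.984, 0.527, 1.433, -0, 1.181, -0.178], TCP at [0.248, 0.573, 0.25] pointing down, gripper open.
Joint ranges: [-3.08, 3.08], [-0.75, 2.2], [0.22, 2.44], [-1.43, 4.57], [0, 2.65], [-2.85, 2.85]. Speed limits (rad/s): [2.79, 2.79, 3.14, 3.14, 3.14, 3.14].

INTERFACE

Orientations are given as a unit quaternion [x, y, z, w].
In Python, from station import manip gives the robot as it stands.
- The arm moves only by the shell command python3 -m crank 'ROWS' [FORCE]. ROWS is JSON, a list of rows, each an object with "dp": the shift along the tool's x, y, z normalised to -1 to 1, where 1 is 50 cm, a list of three; "delta_rot": the turn, a rotation vector about the tool's x, y, z normalised to -1 to 1, where 1 is 2 pi rad, a list of three; "fingers": the opening, from -1 (shut) to 1 (fully open). A call has 1 to 12 rows; each row shifts and turns the commanded pose from where the row before left it, along the tool's axes as they then stand; what a row does not reach is not made up. A row lasts 1/12 s, in which the tool goes at most 41.7 mm and 7.16 degrees, less where a joint would pass 70% of its speed; a pose out of reach is approached as far as the arm can. A call with a number of a shift or a turn outside -1 to 1 is refused whole. A call with a gripper value outside its range is refused whole. The fingers move at their own pace and stop on an object; FORCE is the grip in N (left out, the last holds). Time passes only in rows, so rows that do not move let the fingers close. It gives the time, the measured TCP pose, the force, the opening and the grip force at its end, in the units of the state.
- manip.sense(): the state, without advancing time (a new reading comes with each control period).
- manip.snapshot(name): name is "side" or "top"; returns (picture, depth): 400x640x3 uint8, red, green, blue; 400x640 float32, m along the optical axis (not along the pixel's ray), 0 where there is no reading.
- manip.camera_model(name): a dict with "fx", "fy", "cx", "cy" (pixels), "origin" and "attitude" of the camera in the world. Camera axes: x right, y up, looking along -z (the intrinsics and any distortion apply to the point x, -y, -z); pixel columns grow to the right and rows downward; lengths in m; the calibration is good to about 2 mm. A picture is of the moment at which its call begins. camera_model takes no time and is no camera call.
- manip.sign_off(): hands the job in; it is judged then, once.
The state is a dict: "t": time; "q": joint angles; "qd": joint speeds; "tau": joint torques, N m; "tcp_pos": TCP position; "tool_rot": TCP orientation; "force": force on the tool from outside, world axes, zero at the start; "ft_torque": the same for the moment, N m; "finger_gap": opening from 0.0 (shut) to 1.0 (fully open); "gripper_force": force on a finger pad.
Only numpy, scipy, OpenCV 4.12 (cv2) and the standard library are available. Lean on these libraries where they do the work, as an engineer would, in place of code of your own. Each camera call takes 0.05 s, during which the arm holds its last target. There are 200 camera calls.

## Working session

There is one attempt and no reset: what is moved stays moved. The work goes in short steps, Python scripts to look and compute and a shell command to move; the robot and the scene stay as the last step left them, time stands still between calls to the robot, and variables do not carry over. Pictures are saved under pics/ and viewed, at most 10 in all, crops included, and the job is handed in when it is done.

```bash
mkdir -p pics
python3 - <<'E'
from station import manip
import cv2
for n in("top","side"):
    p,d=manip.snapshot(n); cv2.imwrite(f"pics/{n}0.png",p[:,:,::-1]); print(manip.camera_model(n))
print(manip.sense())
E
```

```text
{'fx': 366.7947252614616, 'fy': 366.7947252614616, 'cx': 322.84625528537657, 'cy': 199.65832223560963, 'origin': array([ 0.4662772 , -0.01581306,  1.1037083 ]), 'attitude': array([-0.02448443,  0.02439146,  0.7111658 , -0.70217432])}
{'fx': 423.54487510704445, 'fy': 423.54487510704445, 'cx': 324.02402240857026, 'cy': 199.83865192929468, 'origin': array([-0.08805087, -1.05538285,  0.61073858]), 'attitude': array([ 0.51412559, -0.14182529, -0.23653242,  0.81216555])}
{'t': 0.1, 'q': array([ 9.83509750e-01,  5.28377301e-01,  1.43378557e+00,  1.65694827e-05,
        1.18137305e+00, -1.78504568e-01]), 'qd': array([-0.00200455, -0.00141403, -0.00416071,  0.00028028, -0.00128964,
        0.00080578]), 'tau': array([-4.61394575e-04, -4.43303096e+01, -1.78585339e+01, -2.45653991e-04,
        3.83893654e-03, -2.19770544e-05]), 'tcp_pos': array([0.24806369, 0.57300441, 0.24912528]), 'tool_rot': array([ 2.02973870e-01,  9.79183672e-01, -8.98414411e-04, -3.70117560e-04]), 'force': array([-0.37941287,  1.16691808,  0.42469231]), 'ft_torque': array([-0.05825214, -0.01269337,  0.03571891]), 'gripper_force': 0.0, 'finger_gap': 1.0013176665098018}
```

View pics/top0.png

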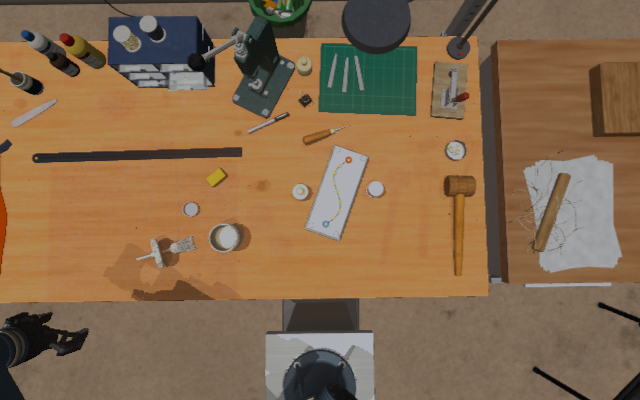

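View pics/side0.png

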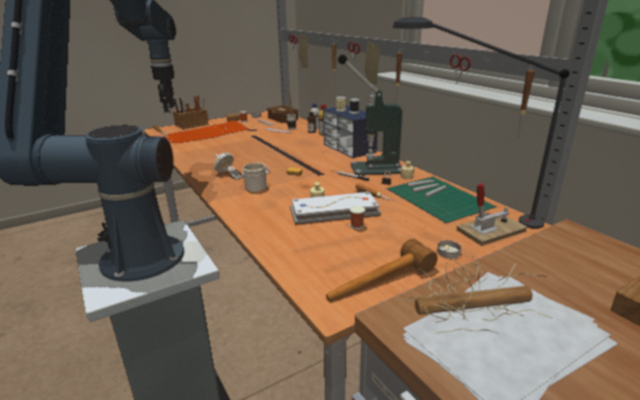

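The top view shows the cradle centred at about (337,192), with the red rivet at (348,160) and the blue one at (326,224). The spool is at (376,189) and the weight at (300,192). In the side view the cradle is at about (335,207). The arm is out of the way in both.

```bash
cat > h.py <<'E'
from station import manip
import cv2, numpy as np
from scipy.spatial.transform import Rotation as R
def ray(n,u,v):
    m=manip.camera_model(n); d=np.array([(u-m["cx"])/m["fx"],-(v-m["cy"])/m["fy"],-1.])
    return np.array(m["origin"]),R.from_quat(m["attitude"]).apply(d)
def plane(n,u,v,z):
    o,d=ray(n,u,v); return o+d*(z-o[2])/d[2]
def tri(a,b):
    (o,d),(p,e)=ray("top",*a),ray("side",*b)
    s=np.linalg.lstsq(np.c_[d,-e],p-o,rcond=None)[0]
    x,y=o+d*s[0],p+e*s[1]; return (x+y)/2,np.linalg.norm(x-y)
def cent(w,off):
    m=cv2.moments(w.astype(np.float32)); return m["m10"]/m["m00"]+off[0],m["m01"]/m["m00"]+off[1]
def biggest(mask):
    n,l,s,c=cv2.connectedComponentsWithStats(mask.astype(np.uint8)); i=1+np.argmax(s[1:,4]); return l==i,s[i]
E
python3 - <<'E'
from h import *
box={"top":(290,135,385,250),"side":(280,180,390,230)}
C={}
for n in box:
    p,d=manip.snapshot(n); x0,y0,x1,y1=box[n]; c=p[y0:y1,x0:x1].astype(float)
    cv2.imwrite(f"pics/{n}z.png",cv2.resize(p[y0:y1,x0:x1,::-1],None,fx=5,fy=5,interpolation=cv2.INTER_CUBIC))
    r,g,b=c[...,0],c[...,1],c[...,2]
    mr=(r-np.maximum(g,b)>60)&(abs(g-b)<45); mb=(b-r>25)
    for k,m in(("red",mr),("blue",mb)):
        w,s=biggest(m); C[n,k]=cent(w,(x0,y0)); u,v=C[n,k]; print(n,k,s,u,v,plane(n,u,v,.036), d[int(round(v)),int(round(u))])
    if n=="top":
        w,s=biggest((c.min(2)>150)&(c.max(2)-c.min(2)<40)); 
        q=cv2.minAreaRect(np.argwhere(w)[:,::-1].astype(np.float32)); print(s,q)
        bp=cv2.boxPoints(q)+[x0,y0]; P=np.array([plane(n,*a,.036) for a in bp]); print(P,P.mean(0),np.linalg.norm(np.diff(P,axis=0),axis=1))
for k in("red","blue"): print(k,tri(C["top",k],C["side",k]))
E
```

```text
top red [56 22  6  6 15] 348.26666666666665 159.66666666666666 [ 0.65710383 -0.092369    0.036     ] 1.0767726
top blue [32 85  7  8 34] 325.0 223.55882352941177 [ 0.47054434 -0.02151434  0.036     ] 1.0653998
[  16   11   61   92 2727] ((46.37104415893555, 56.56107711791992), (34.03723907470703, 86.77477264404297), 19.653823852539062)
[[ 0.46216433  0.03448237  0.036     ]
 [ 0.70134271 -0.05383844  0.036     ]
 [ 0.66602763 -0.14761179  0.036     ]
 [ 0.42791354 -0.05805293  0.036     ]] [ 0.56436205 -0.0562552   0.036     ] [0.25496444 0.10020278 0.25439951]
side red [21  5  9  4 17] 305.11764705882354 186.47058823529412 [0.54556613 0.09249184 0.036     ] 1.5232015
side blue [19 24  4  3  8] 300.5 205.125 [ 0.46307044 -0.02349856  0.036     ] 1.305521
red (array([ 0.56345986, -0.05126699,  0.10698025]), np.float64(0.1740201502759502))
blue (array([ 0.46804848, -0.02019901,  0.03343915]), np.float64(0.005673252130306775))
```

View pics/topz.png

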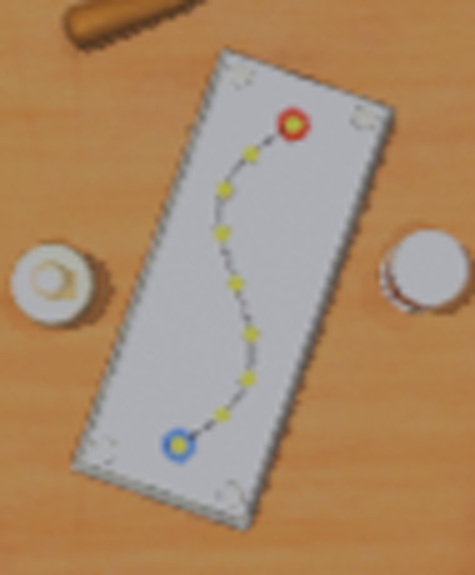

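View pics/sidez.png

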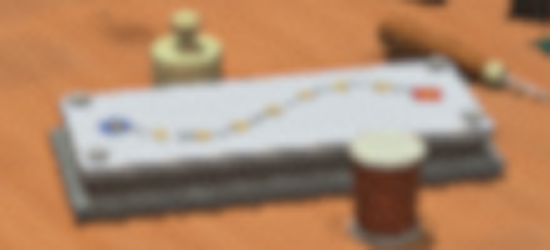

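The top crop shows all nine rivets, curving left after red. The ring centres are at about (348.2,159.6) and (325.2,223.8). The side crop shows the red ring at about (365,198.4) and the blue one at about (302.6,204.8). My side red mask had picked the wrong blob.

Run:
```python
from h import *
print("red",tri((348.2,159.7),(365.2,198.4)),"blue",tri((325.1,223.7),(302.6,204.8)))
p,d=manip.snapshot("top"); x0,y0=312,150; c=p[y0:235,x0:362].astype(float)
y=np.clip(np.minimum(c[...,0],c[...,1])-c[...,2]-25,0,None)
x=np.linspace(-100,100,9)/1000; M=np.c_[x,.025*np.sin(np.pi*x/.1)]
a=np.array([.6571,-.0924]);b=np.array([.4705,-.0215])
for it in range(4):
    ex=(b-a)/np.linalg.norm(b-a); ey=np.array([-ex[1],ex[0]]); o=(a+b)/2
    if it==0: W=o+M[:,:1]*ex+M[:,1:]*ey; 
    Q=[]
    vv,uu=np.mgrid[y0:235,x0:362]
    G=np.array([[plane("top",u,v,.036)[:2] for u in range(x0,362)] for v in range(y0,235)]) if it==0 else G
    for w in W:
        k=y*(np.linalg.norm(G-w,axis=2)<.008); Q.append((G*k[...,None]).sum((0,1))/k.sum())
    Q=np.array(Q); mc,qc=M.mean(0),Q.mean(0)
    U,S,V=np.linalg.svd((M-mc).T@(Q-qc)); Rm=(U@V).T; W=(M-mc)@Rm.T+qc
print(np.round(W,4),"\nresid mm",np.round((Q-W)*1000,1),"det",np.linalg.det(Rm),"yaw",np.degrees(np.arctan2(Rm[1,0],Rm[0,0])),qc)
# bystander centres, their tops
for n,u,v,h in(("weight",300,191.5,.06),("spool",375.5,188.5,.056)): print(n,plane("top",u,v,h))
print(R.from_quat(manip.sense()["tool_rot"]).as_matrix().round(4))
# table depth check
for uv in((285,230),(400,230),(337,192)):
    o,r=ray("top",*uv); print((o+r*d[uv[1],uv[0]]).round(4))
```

```text
red (array([ 0.65786977, -0.09267467,  0.03498955]), np.float64(0.0015854020570443743)) blue (array([ 0.47060706, -0.02206078,  0.03444627]), np.float64(0.0010671514252019957))Traceback (most recent call last):
  File "<stdin>", line 12, in <module>
  File "h.py", line 8, in plane
    o,d=ray(n,u,v); return o+d*(z-o[2])/d[2]
        ~~~^^^^^^^
  File "h.py", line 5, in ray
    m=manip.camera_model(n); d=np.array([(u-m["cx"])/m["fx"],-(v-m["cy"])/m["fy"],-1.])
ValueError: time passes only in moves, steps and waits
```

```bash
sed -i 's/^def ray/from functools import lru_cache\n@lru_cache\ndef cam(n): return manip.camera_model(n)\ndef ray/; s/m=manip.camera_model(n); d/m=cam(n); d/' h.py
python3 - <<'E'
from h import *
p,d=manip.snapshot("top"); x0,y0=312,150; c=p[y0:235,x0:362].astype(float)
y=np.clip(np.minimum(c[...,0],c[...,1])-c[...,2]-25,0,None)
x=np.linspace(-100,100,9)/1000; M=np.c_[x,.025*np.sin(np.pi*x/.1)]
a=np.array([.6571,-.0924]);b=np.array([.4705,-.0215])
ex=(b-a)/np.linalg.norm(b-a); ey=np.array([-ex[1],ex[0]]); W=(a+b)/2+M[:,:1]*ex+M[:,1:]*ey
G=np.array([[plane("top",u,v,.036)[:2] for u in range(x0,362)] for v in range(y0,235)])
for it in range(4):
    Q=[]
    for w in W:
        k=y*(np.linalg.norm(G-w,axis=2)<.008); Q.append((G*k[...,None]).sum((0,1))/k.sum())
    Q=np.array(Q); qc=Q.mean(0)
    U,S,V=np.linalg.svd(M.T@(Q-qc)); Rm=(U@V).T; W=M@Rm.T+qc
print(np.round(W,4),"\nresid mm",np.round((Q-W)*1000,1).tolist(),"det",np.linalg.det(Rm),"yaw",np.degrees(np.arctan2(Rm[1,0],Rm[0,0])),qc)
for n,u,v,h in(("weight",300,191.5,.06),("spool",375.5,188.5,.056)): print(n,plane("top",u,v,h))
T=R.from_quat(manip.sense()["tool_rot"]).as_matrix();print(T.round(4), "tool yaw of x", np.degrees(np.arctan2(T[1,0],T[0,0])))
for uv in((285,230),(400,230),(337,192)):
    o,r=ray("top",*uv); print((o+r*d[uv[1],uv[0]]).round(4))
E
```

```text
[[ 0.6579 -0.0921]
 [ 0.6406 -0.0668]
 [ 0.6197 -0.0513]
 [ 0.5937 -0.0495]
 [ 0.5641 -0.0573]
 [ 0.5345 -0.0652]
 [ 0.5085 -0.0634]
 [ 0.4876 -0.0478]
 [ 0.4703 -0.0226]] 
resid mm [[-0.2, -0.1], [0.1, -0.2], [-0.1, 0.2], [0.0, 0.1], [0.2, 0.2], [0.0, -0.2], [-0.2, 0.0], [-0.0, -0.1], [0.1, -0.1]] det 1.0000000000000002 yaw 159.65977922888882 [ 0.56409706 -0.05733724]
weight [0.56274057 0.04882972 0.06      ]
spool [ 0.56898791 -0.16759752  0.056     ]
[[-9.176e-01  3.975e-01 -4.000e-04]
 [ 3.975e-01  9.176e-01 -6.000e-04]
 [ 1.000e-04 -7.000e-04 -1.000e+00]] tool yaw of x 156.5768828958609
[ 0.4529  0.0986 -0.0011]
[ 4.486e-01 -2.463e-01  2.000e-04]
[ 0.5618 -0.0577  0.0392]
```

The rivet fit has 0.2 mm residuals, and the two-view check agrees in xy and gives a panel height of about 35 mm (36 expected). Next I'll shut the fingers and travel over rivet0.

```bash
python3 -m crank '[{"dp":[-0.0534,-0.0373,0],"delta_rot":[0,0,0],"fingers":-1},{"dp":[-0.0534,-0.0373,0],"delta_rot":[0,0,0],"fingers":-1},{"dp":[-0.0534,-0.0373,0],"delta_rot":[0,0,0],"fingers":-1},{"dp":[-0.0534,-0.0373,0],"delta_rot":[0,0,0],"fingers":-1},{"dp":[-0.0534,-0.0373,0],"delta_rot":[0,0,0],"fingers":-1},{"dp":[-0.0534,-0.0373,0],"delta_rot":[0,0,0],"fingers":-1},{"dp":[-0.0534,-0.0373,0],"delta_rot":[0,0,0],"fingers":-1},{"dp":[-0.0534,-0.0373,0],"delta_rot":[0,0,0],"fingers":-1},{"dp":[-0.0534,-0.0373,0],"delta_rot":[0,0,0],"fingers":-1},{"dp":[-0.0534,-0.0373,0],"delta_rot":[0,0,0],"fingers":-1},{"dp":[-0.0534,-0.0373,0],"delta_rot":[0,0,0],"fingers":-1},{"dp":[-0.0534,-0.0373,0],"delta_rot":[0,0,0],"fingers":-1}]' 20
python3 -m crank '[{"dp":[-0.0534,-0.0373,0],"delta_rot":[0,0,0],"fingers":-1},{"dp":[-0.0534,-0.0373,0],"delta_rot":[0,0,0],"fingers":-1},{"dp":[-0.0534,-0.0373,0],"delta_rot":[0,0,0],"fingers":-1},{"dp":[-0.0534,-0.0373,0],"delta_rot":[0,0,0],"fingers":-1},{"dp":[-0.0534,-0.0373,0],"delta_rot":[0,0,0],"fingers":-1},{"dp":[-0.0534,-0.0373,0],"delta_rot":[0,0,0],"fingers":-1},{"dp":[-0.0534,-0.0373,0],"delta_rot":[0,0,0],"fingers":-1},{"dp":[-0.0534,-0.0373,0],"delta_rot":[0,0,0],"fingers":-1},{"dp":[-0.0534,-0.0373,0],"delta_rot":[0,0,0],"fingers":-1},{"dp":[-0.0534,-0.0373,0],"delta_rot":[0,0,0],"fingers":-1},{"dp":[-0.0534,-0.0373,0],"delta_rot":[0,0,0],"fingers":-1},{"dp":[-0.0534,-0.0373,0],"delta_rot":[0,0,0],"fingers":-1}]'
python3 -m crank '[{"dp":[0,0,0],"delta_rot":[0,0,0],"fingers":-1},{"dp":[0,0,0],"delta_rot":[0,0,0],"fingers":-1},{"dp":[0,0,0],"delta_rot":[0,0,0],"fingers":-1}]'
```

```text
t: 1.3
tcp_pos: [0.4541, 0.2393, 0.2502]
tool_rot: [0.203, 0.979, 0.0, 0.0]
force: [0.6, 0.0, -0.4]
finger_gap: 0.0
gripper_force: 0.0
t: 2.3
tcp_pos: [0.659, -0.0934, 0.2499]
tool_rot: [0.203, 0.979, 0.0, -0.0]
force: [0.8, 0.6, 0.5]
finger_gap: 0.003
gripper_force: 0.0
t: 2.55
tcp_pos: [0.6578, -0.0916, 0.2495]
tool_rot: [0.203, 0.979, 0.0, -0.001]
force: [0.4, -0.2, 0.3]
finger_gap: 0.002
gripper_force: 0.0
```

```bash
python3 -m crank '[{"dp":[0,0,0.04],"delta_rot":[0,0,0],"fingers":-1},{"dp":[0,0,0.04],"delta_rot":[0,0,0],"fingers":-1},{"dp":[0,0,0.04],"delta_rot":[0,0,0],"fingers":-1},{"dp":[0,0,0.04],"delta_rot":[0,0,0],"fingers":-1},{"dp":[0,0,0.04],"delta_rot":[0,0,0],"fingers":-1},{"dp":[0,0,0.04],"delta_rot":[0,0,0],"fingers":-1},{"dp":[0,0,0.04],"delta_rot":[0,0,0],"fingers":-1},{"dp":[0,0,0.04],"delta_rot":[0,0,0],"fingers":-1},{"dp":[0,0,0.012],"delta_rot":[0,0,0],"fingers":-1},{"dp":[0,0,0.012],"delta_rot":[0,0,0],"fingers":-1},{"dp":[0,0,0],"delta_rot":[0,0,0],"fingers":-1},{"dp":[0,0,0],"delta_rot":[0,0,0],"fingers":-1}]'
python3 - <<'E'
from h import *
p,d=manip.snapshot("side"); cv2.imwrite("pics/side2.png",cv2.resize(p[120:230,290:430,::-1],None,fx=5,fy=5,interpolation=cv2.INTER_CUBIC))
def proj(n,X):
    m=cam(n); c=R.from_quat(m["attitude"]).inv().apply(np.array(X)-m["origin"]); return m["cx"]-m["fx"]*c[0]/c[2], m["cy"]+m["fy"]*c[1]/c[2]
t=manip.sense(); t0=t["tcp_pos"]; print(t0,t["force"])
for X in(t0-[0,0,.019],[.6579,-.0921,.036]):
    u,v=proj("side",X); print("side crop px",(u-290+.5)*5-.5,(v-120+.5)*5-.5)
E
```

```text
t: 3.55
tcp_pos: [0.6589, -0.0915, 0.0789]
tool_rot: [0.203, 0.979, -0.0, 0.001]
force: [0.3, 0.3, -0.3]
finger_gap: -0.001
gripper_force: 0.0
[ 0.65923109 -0.09180446  0.07931034] [0.97765184 0.17826888 0.3538672 ]
side crop px 378.8225684771207 356.81350125264754
side crop px 376.29714105767687 392.4408738875901
```

View pics/side2.png

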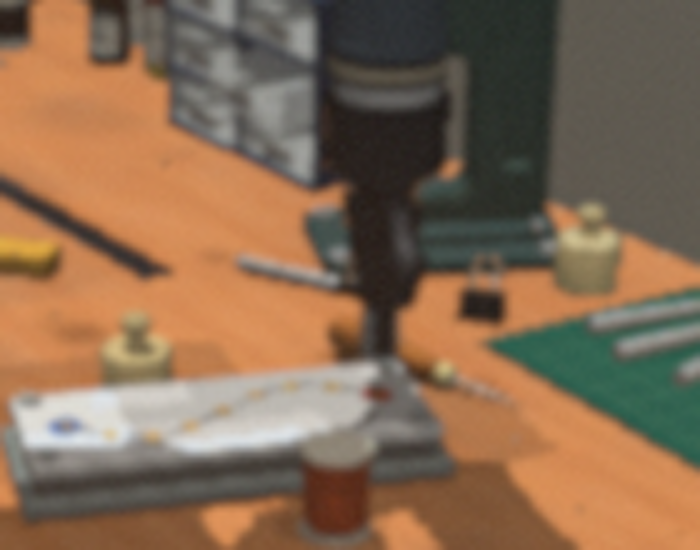

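The side crop shows the shut fingertips directly over the red rivet, at about (378,357). That is where the calibration puts them. Next I'll come down slowly until they touch.

```bash
python3 -m crank '[{"dp":[0,0,0.008],"delta_rot":[0,0,0],"fingers":-1},{"dp":[0,0,0.008],"delta_rot":[0,0,0],"fingers":-1},{"dp":[0,0,0.008],"delta_rot":[0,0,0],"fingers":-1},{"dp":[0,0,0.008],"delta_rot":[0,0,0],"fingers":-1},{"dp":[0,0,0.008],"delta_rot":[0,0,0],"fingers":-1},{"dp":[0,0,0],"delta_rot":[0,0,0],"fingers":-1},{"dp":[0,0,0],"delta_rot":[0,0,0],"fingers":-1}]'
for i in 1; do python3 -m crank '[{"dp":[0,0,0.002],"delta_rot":[0,0,0],"fingers":-1},{"dp":[0,0,0.002],"delta_rot":[0,0,0],"fingers":-1},{"dp":[0,0,0],"delta_rot":[0,0,0],"fingers":-1},{"dp":[0,0,0],"delta_rot":[0,0,0],"fingers":-1}]'; done
python3 -m crank '[{"dp":[0,0,0.002],"delta_rot":[0,0,0],"fingers":-1},{"dp":[0,0,0.002],"delta_rot":[0,0,0],"fingers":-1},{"dp":[0,0,0],"delta_rot":[0,0,0],"fingers":-1},{"dp":[0,0,0],"delta_rot":[0,0,0],"fingers":-1}]'
```

```text
t: 4.18
tcp_pos: [0.6581, -0.0919, 0.0574]
tool_rot: [0.203, 0.979, 0.0, -0.001]
force: [0.3, -0.1, 0.3]
finger_gap: -0.0
gripper_force: 0.0
t: 4.52
tcp_pos: [0.6585, -0.092, 0.0561]
tool_rot: [0.203, 0.979, -0.0, 0.0]
force: [-0.1, 0.4, 0.2]
finger_gap: -0.001
gripper_force: 0.0
t: 4.85
tcp_pos: [0.6587, -0.092, 0.0544]
tool_rot: [0.203, 0.979, -0.0, 0.0]
force: [-0.4, 0.7, 3.0]
finger_gap: 0.002
gripper_force: 1.2
```

```bash
python3 -m crank '[{"dp":[0,0,0.002],"delta_rot":[0,0,0],"fingers":-1},{"dp":[0,0,0.002],"delta_rot":[0,0,0],"fingers":-1},{"dp":[0,0,0],"delta_rot":[0,0,0],"fingers":-1},{"dp":[0,0,0],"delta_rot":[0,0,0],"fingers":-1}]'
python3 - <<'E'
import numpy as np
x=np.arange(-100,101,12.5)/1000; M=np.c_[x,.025*np.sin(np.pi*x/.1)]
a=np.radians(159.66);Rm=np.array([[np.cos(a),-np.sin(a)],[np.sin(a),np.cos(a)]]);W=M@Rm.T+[.5641,-.0573]
T=np.array([[-.9176,.3975],[.3975,.9176]])
D=np.diff(W,axis=0)@T
print(np.c_[W[1:],(D/6/.5)].round(4))
E
```

```text
t: 5.18
tcp_pos: [0.6587, -0.092, 0.0524]
tool_rot: [0.203, 0.979, -0.0, 0.0]
force: [-0.4, 0.2, 4.2]
finger_gap: -0.001
gripper_force: 2.2
[[ 6.495e-01 -7.870e-02  4.300e-03  3.000e-03]
 [ 6.406e-01 -6.680e-02  4.300e-03  2.500e-03]
 [ 6.307e-01 -5.740e-02  4.300e-03  1.600e-03]
 [ 6.197e-01 -5.120e-02  4.200e-03  4.000e-04]
 [ 6.073e-01 -4.870e-02  4.100e-03 -9.000e-04]
 [ 5.937e-01 -4.940e-02  4.100e-03 -2.000e-03]
 [ 5.791e-01 -5.270e-02  4.000e-03 -2.900e-03]
 [ 5.641e-01 -5.730e-02  4.000e-03 -3.400e-03]
 [ 5.491e-01 -6.190e-02  4.000e-03 -3.400e-03]
 [ 5.345e-01 -6.520e-02  4.000e-03 -2.900e-03]
 [ 5.209e-01 -6.590e-02  4.100e-03 -2.000e-03]
 [ 5.085e-01 -6.340e-02  4.100e-03 -9.000e-04]
 [ 4.975e-01 -5.720e-02  4.200e-03  4.000e-04]
 [ 4.876e-01 -4.780e-02  4.300e-03  1.600e-03]
 [ 4.787e-01 -3.590e-02  4.300e-03  2.500e-03]
 [ 4.703e-01 -2.250e-02  4.300e-03  3.000e-03]]
```

```bash
python3 -m crank '[{"dp":[0.0043,0.003,0.001],"delta_rot":[0,0,0],"fingers":-1},{"dp":[0.0043,0.003,0.001],"delta_rot":[0,0,0],"fingers":-1},{"dp":[0.0043,0.003,0],"delta_rot":[0,0,0],"fingers":-1},{"dp":[0.0043,0.003,0],"delta_rot":[0,0,0],"fingers":-1},{"dp":[0.0043,0.003,0],"delta_rot":[0,0,0],"fingers":-1},{"dp":[0.0043,0.003,0],"delta_rot":[0,0,0],"fingers":-1},{"dp":[0.0043,0.0025,0],"delta_rot":[0,0,0],"fingers":-1},{"dp":[0.0043,0.0025,0],"delta_rot":[0,0,0],"fingers":-1},{"dp":[0.0043,0.0025,0],"delta_rot":[0,0,0],"fingers":-1},{"dp":[0.0043,0.0025,0],"delta_rot":[0,0,0],"fingers":-1},{"dp":[0.0043,0.0025,0],"delta_rot":[0,0,0],"fingers":-1},{"dp":[0.0043,0.0025,0],"delta_rot":[0,0,0],"fingers":-1}]'
```

```text
t: 6.18
tcp_pos: [0.6429, -0.0672, 0.0518]
tool_rot: [0.203, 0.979, -0.0, 0.002]
force: [1.4, -3.0, 4.8]
finger_gap: 0.0
gripper_force: 2.5
```

```bash
python3 -m crank '[{"dp":[0.0043,0.0016,0],"delta_rot":[0,0,0],"fingers":-1},{"dp":[0.0043,0.0016,0],"delta_rot":[0,0,0],"fingers":-1},{"dp":[0.0043,0.0016,0],"delta_rot":[0,0,0],"fingers":-1},{"dp":[0.0043,0.0016,0],"delta_rot":[0,0,0],"fingers":-1},{"dp":[0.0043,0.0016,0],"delta_rot":[0,0,0],"fingers":-1},{"dp":[0.0043,0.0016,0],"delta_rot":[0,0,0],"fingers":-1},{"dp":[0.0042,0.0004,0],"delta_rot":[0,0,0],"fingers":-1},{"dp":[0.0042,0.0004,0],"delta_rot":[0,0,0],"fingers":-1},{"dp":[0.0042,0.0004,0],"delta_rot":[0,0,0],"fingers":-1},{"dp":[0.0042,0.0004,0],"delta_rot":[0,0,0],"fingers":-1},{"dp":[0.0042,0.0004,0],"delta_rot":[0,0,0],"fingers":-1},{"dp":[0.0042,0.0004,0],"delta_rot":[0,0,0],"fingers":-1}]'
python3 - <<'E'
from station import manip
import cv2
p,d=manip.snapshot("side"); cv2.imwrite("pics/side3.png",cv2.resize(p[120:230,290:430,::-1],None,fx=5,fy=5,interpolation=cv2.INTER_CUBIC))
E
```

```text
t: 7.18
tcp_pos: [0.6222, -0.0512, 0.0517]
tool_rot: [0.203, 0.979, -0.0, 0.002]
force: [2.9, -1.4, 5.3]
finger_gap: -0.003
gripper_force: 2.5
```

View pics/side3.png

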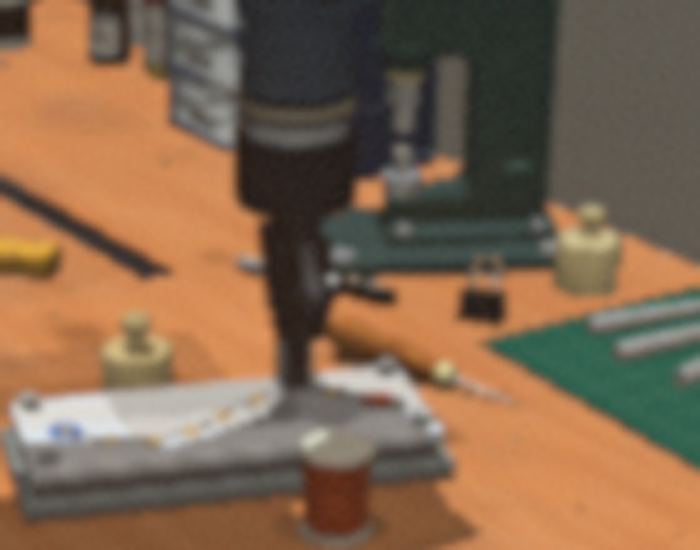

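The crop shows the fingertips at about (293,385) on rivet2, with the cradle not shifted. I'll carry on.

```bash
python3 -m crank '[{"dp":[0.0042,-0.0009,0],"delta_rot":[0,0,0],"fingers":-1},{"dp":[0.0042,-0.0009,0],"delta_rot":[0,0,0],"fingers":-1},{"dp":[0.0042,-0.0009,0],"delta_rot":[0,0,0],"fingers":-1},{"dp":[0.0042,-0.0009,0],"delta_rot":[0,0,0],"fingers":-1},{"dp":[0.0042,-0.0009,0],"delta_rot":[0,0,0],"fingers":-1},{"dp":[0.0042,-0.0009,0],"delta_rot":[0,0,0],"fingers":-1},{"dp":[0.0042,-0.002,0],"delta_rot":[0,0,0],"fingers":-1},{"dp":[0.0042,-0.002,0],"delta_rot":[0,0,0],"fingers":-1},{"dp":[0.0042,-0.002,0],"delta_rot":[0,0,0],"fingers":-1},{"dp":[0.0042,-0.002,0],"delta_rot":[0,0,0],"fingers":-1},{"dp":[0.0042,-0.002,0],"delta_rot":[0,0,0],"fingers":-1},{"dp":[0.0042,-0.002,0],"delta_rot":[0,0,0],"fingers":-1}]'
```

```text
t: 8.23
tcp_pos: [0.5956, -0.0485, 0.0516]
tool_rot: [0.203, 0.979, 0.0, 0.002]
force: [4.0, -0.1, 4.5]
finger_gap: 0.002
gripper_force: 2.6
```

```bash
python3 -m crank '[{"dp":[0.004,-0.0029,0],"delta_rot":[0,0,0],"fingers":-1},{"dp":[0.004,-0.0029,0],"delta_rot":[0,0,0],"fingers":-1},{"dp":[0.004,-0.0029,0],"delta_rot":[0,0,0],"fingers":-1},{"dp":[0.004,-0.0029,0],"delta_rot":[0,0,0],"fingers":-1},{"dp":[0.004,-0.0029,0],"delta_rot":[0,0,0],"fingers":-1},{"dp":[0.004,-0.0029,0],"delta_rot":[0,0,0],"fingers":-1},{"dp":[0.004,-0.0034,0],"delta_rot":[0,0,0],"fingers":-1},{"dp":[0.004,-0.0034,0],"delta_rot":[0,0,0],"fingers":-1},{"dp":[0.004,-0.0034,0],"delta_rot":[0,0,0],"fingers":-1},{"dp":[0.004,-0.0034,0],"delta_rot":[0,0,0],"fingers":-1},{"dp":[0.004,-0.0034,0],"delta_rot":[0,0,0],"fingers":-1},{"dp":[0.004,-0.0034,0],"delta_rot":[0,0,0],"fingers":-1}]'
```

```text
t: 9.23
tcp_pos: [0.5656, -0.056, 0.0515]
tool_rot: [0.203, 0.979, 0.001, 0.002]
force: [3.1, 1.4, 5.8]
finger_gap: -0.001
gripper_force: 2.7
```

```bash
python3 -m crank '[{"dp":[0.004,-0.0035,0],"delta_rot":[0,0,0],"fingers":-1},{"dp":[0.004,-0.0035,0],"delta_rot":[0,0,0],"fingers":-1},{"dp":[0.004,-0.0035,0],"delta_rot":[0,0,0],"fingers":-1},{"dp":[0.004,-0.0035,0],"delta_rot":[0,0,0],"fingers":-1},{"dp":[0.004,-0.0035,0],"delta_rot":[0,0,0],"fingers":-1},{"dp":[0.004,-0.0035,0],"delta_rot":[0,0,0],"fingers":-1},{"dp":[0.004,-0.0029,0],"delta_rot":[0,0,0],"fingers":-1},{"dp":[0.004,-0.0029,0],"delta_rot":[0,0,0],"fingers":-1},{"dp":[0.004,-0.0029,0],"delta_rot":[0,0,0],"fingers":-1},{"dp":[0.004,-0.0029,0],"delta_rot":[0,0,0],"fingers":-1},{"dp":[0.004,-0.0029,0],"delta_rot":[0,0,0],"fingers":-1},{"dp":[0.004,-0.0029,0],"delta_rot":[0,0,0],"fingers":-1}]'
```

```text
t: 10.23
tcp_pos: [0.5361, -0.0643, 0.0515]
tool_rot: [0.203, 0.979, 0.0, 0.002]
force: [3.6, 0.6, 5.8]
finger_gap: 0.0
gripper_force: 2.7
```

```bash
python3 -m crank '[{"dp":[0.0041,-0.002,0],"delta_rot":[0,0,0],"fingers":-1},{"dp":[0.0041,-0.002,0],"delta_rot":[0,0,0],"fingers":-1},{"dp":[0.0041,-0.002,0],"delta_rot":[0,0,0],"fingers":-1},{"dp":[0.0041,-0.002,0],"delta_rot":[0,0,0],"fingers":-1},{"dp":[0.0041,-0.002,0],"delta_rot":[0,0,0],"fingers":-1},{"dp":[0.0041,-0.002,0],"delta_rot":[0,0,0],"fingers":-1},{"dp":[0.0041,-0.0009,0],"delta_rot":[0,0,0],"fingers":-1},{"dp":[0.0041,-0.0009,0],"delta_rot":[0,0,0],"fingers":-1},{"dp":[0.0041,-0.0009,0],"delta_rot":[0,0,0],"fingers":-1},{"dp":[0.0041,-0.0009,0],"delta_rot":[0,0,0],"fingers":-1},{"dp":[0.0041,-0.0009,0],"delta_rot":[0,0,0],"fingers":-1},{"dp":[0.0041,-0.0009,0],"delta_rot":[0,0,0],"fingers":-1}]'
python3 - <<'E'
from station import manip
import cv2
p,d=manip.snapshot("side"); cv2.imwrite("pics/side4.png",cv2.resize(p[120:230,290:430,::-1],None,fx=5,fy=5,interpolation=cv2.INTER_CUBIC))
E
```

```text
t: 11.23
tcp_pos: [0.5106, -0.0631, 0.0515]
tool_rot: [0.203, 0.979, 0.0, 0.003]
force: [3.7, -0.8, 5.1]
finger_gap: 0.0
gripper_force: 2.6
```

View pics/side4.png

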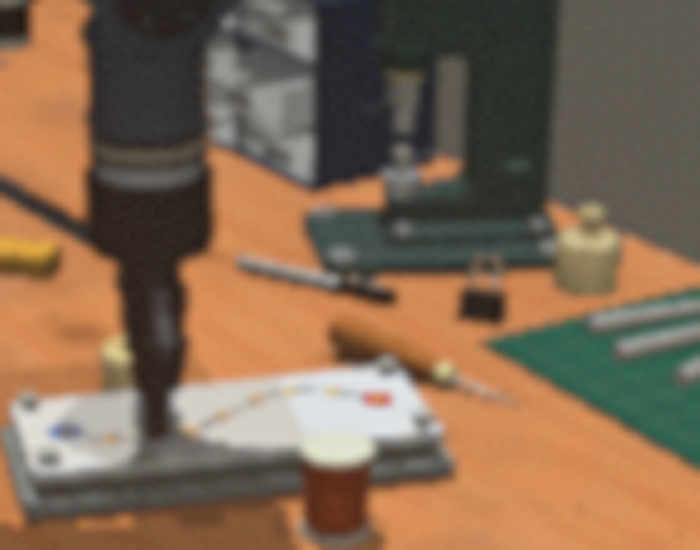

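The crop shows the fingertips on rivet6 at about (153,432), with the cradle still in place. Two segments remain, then a short settle on the blue rivet.

```bash
python3 -m crank '[{"dp":[0.0042,0.0004,0],"delta_rot":[0,0,0],"fingers":-1},{"dp":[0.0042,0.0004,0],"delta_rot":[0,0,0],"fingers":-1},{"dp":[0.0042,0.0004,0],"delta_rot":[0,0,0],"fingers":-1},{"dp":[0.0042,0.0004,0],"delta_rot":[0,0,0],"fingers":-1},{"dp":[0.0042,0.0004,0],"delta_rot":[0,0,0],"fingers":-1},{"dp":[0.0042,0.0004,0],"delta_rot":[0,0,0],"fingers":-1},{"dp":[0.0043,0.0016,0],"delta_rot":[0,0,0],"fingers":-1},{"dp":[0.0043,0.0016,0],"delta_rot":[0,0,0],"fingers":-1},{"dp":[0.0043,0.0016,0],"delta_rot":[0,0,0],"fingers":-1},{"dp":[0.0043,0.0016,0],"delta_rot":[0,0,0],"fingers":-1},{"dp":[0.0043,0.0016,0],"delta_rot":[0,0,0],"fingers":-1},{"dp":[0.0043,0.0016,0],"delta_rot":[0,0,0],"fingers":-1}]'
```

```text
t: 12.28
tcp_pos: [0.4892, -0.0478, 0.0514]
tool_rot: [0.203, 0.979, -0.0, 0.002]
force: [3.1, -2.7, 5.1]
finger_gap: 0.003
gripper_force: 2.7
```

```bash
python3 -m crank '[{"dp":[0.0043,0.0025,0],"delta_rot":[0,0,0],"fingers":-1},{"dp":[0.0043,0.0025,0],"delta_rot":[0,0,0],"fingers":-1},{"dp":[0.0043,0.0025,0],"delta_rot":[0,0,0],"fingers":-1},{"dp":[0.0043,0.0025,0],"delta_rot":[0,0,0],"fingers":-1},{"dp":[0.0043,0.0025,0],"delta_rot":[0,0,0],"fingers":-1},{"dp":[0.0043,0.0025,0],"delta_rot":[0,0,0],"fingers":-1},{"dp":[0.0043,0.003,0],"delta_rot":[0,0,0],"fingers":-1},{"dp":[0.0043,0.003,0],"delta_rot":[0,0,0],"fingers":-1},{"dp":[0.0043,0.003,0],"delta_rot":[0,0,0],"fingers":-1},{"dp":[0.0043,0.003,0],"delta_rot":[0,0,0],"fingers":-1},{"dp":[0.0043,0.003,0],"delta_rot":[0,0,0],"fingers":-1},{"dp":[0.0043,0.003,0],"delta_rot":[0,0,0],"fingers":-1}]'
python3 -m crank '[{"dp":[0,0,0],"delta_rot":[0,0,0],"fingers":-1},{"dp":[0,0,0],"delta_rot":[0,0,0],"fingers":-1}]'
```

```text
t: 13.28
tcp_pos: [0.4714, -0.0222, 0.0513]
tool_rot: [0.203, 0.979, -0.0, 0.001]
force: [1.9, -3.3, 4.6]
finger_gap: 0.001
gripper_force: 2.7
t: 13.45
tcp_pos: [0.4711, -0.0218, 0.0512]
tool_rot: [0.203, 0.979, 0.0, 0.001]
force: [1.6, -2.3, 5.5]
finger_gap: -0.003
gripper_force: 2.8
```

The fingertips are on the blue rivet, within 1 mm. Now I'll lift straight up.

```bash
python3 -m crank '[{"dp":[0,0,-0.008],"delta_rot":[0,0,0],"fingers":-1},{"dp":[0,0,-0.012],"delta_rot":[0,0,0],"fingers":-1},{"dp":[0,0,-0.03],"delta_rot":[0,0,0],"fingers":-1},{"dp":[0,0,-0.04],"delta_rot":[0,0,0],"fingers":-1},{"dp":[0,0,-0.04],"delta_rot":[0,0,0],"fingers":-1},{"dp":[0,0,-0.04],"delta_rot":[0,0,0],"fingers":-1},{"dp":[0,0,-0.04],"delta_rot":[0,0,0],"fingers":-1},{"dp":[0,0,-0.04],"delta_rot":[0,0,0],"fingers":-1},{"dp":[0,0,-0.02],"delta_rot":[0,0,0],"fingers":-1},{"dp":[0,0,0],"delta_rot":[0,0,0],"fingers":-1},{"dp":[0,0,0],"delta_rot":[0,0,0],"fingers":-1},{"dp":[0,0,0],"delta_rot":[0,0,0],"fingers":-1}]'
python3 - <<'E'
from station import manip
import cv2
p,d=manip.snapshot("side"); cv2.imwrite("pics/side5.png",cv2.resize(p[120:230,290:430,::-1],None,fx=5,fy=5,interpolation=cv2.INTER_CUBIC))
E
```

```text
t: 14.45
tcp_pos: [0.469, -0.0213, 0.1851]
tool_rot: [0.203, 0.979, 0.0, -0.002]
force: [-0.2, -0.7, -0.3]
finger_gap: -0.003
gripper_force: 0.0
```

View pics/side5.png

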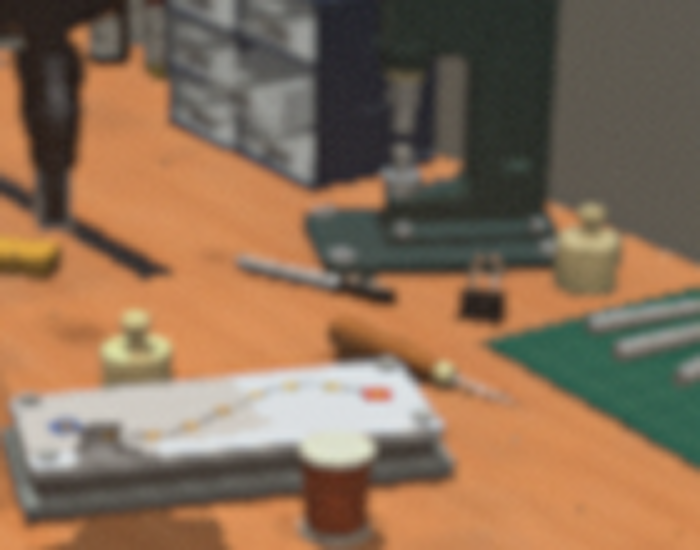

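The crop shows the arm clear with its fingertips at about (50,220). The cradle, weight and spool are where they were.

```bash
python3 -c "
from station import manip
print(manip.sign_off())"
```

```text
the job is handed in; nothing more can be done
None
```

I ran the fingertips along all nine rivets from red to blue in one unbroken stroke, with the panel pressed down about 2.5 to 4 mm. I then lifted straight up, left the cradle and its neighbours unshifted, and handed the job in at about 14.5 s.

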